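Put the check weight on the carat balance and shut its draught cover

ROBOT

A 6-joint arm with a two-finger parallel gripper is mounted at the origin on a cart in front of the work surface, level with it; the furniture and walls round the work are solid. World frame = base frame: x ahead of the robot, y to its left, z up, the work surface at z = 0. Lengths are in m, angles in degrees, forces in N, time in s.
With the tool pointing down it reaches from about 0.3 to 0.95 m from the base axis. Payload 3.1 kg.
Tool frame: the origin (TCP) lies at the very end of the fingers, on their centre line; the grasp point (between the pads) lies 19 mm behind it; y points along the fingers, z is the direction in which the jaws open and shut, and the axes are right-handed (so a half turn about y gives the same grasp; the last joint's range is limited). The gripper opens to 85 mm and grips with 20 to 120 N. Pads are 22 mm wide; open, the fingers measure 114 mm over their backs; the gripper's body (76 mm by 85 mm) begins 54 mm behind the grasp point. The pads swing forward as they close: fully open they stand 13 mm farther back than shut.
Start: joints at [61.209, 17.653, 93.61, -0, 68.738, -3.994], TCP at [0.262, 0.567, 0.231] pointing down, gripper open.
Joint ranges: [-175.34, 175.34], [-45.06, 112.39], [2.9, 150.54], [-68.45, 248.45], [3.09, 151.38], [-168.51, 168.51]. Speed limits (degrees/s): [159.86, 159.86, 180, 180, 180, 180].

INTERFACE

Orientations are given as a 3x3 rotation matrix whose columns are the frame's x, y, z axes.
In Python, from rig import robot gives the robot as it stands.
- The arm moves only by the tool send_rows, never from a script. Its argument "motion" is text: rows parted by semicolons, each of 5 numbers parted by spaces: the shift along the tool's x, y, z in m, then the turn about the tool's y in degrees, then the opening, from 0 (shut) to 1 (fully open). A call has 1 to 5 rows; each row is the pose to reach, as a shift and turn from the pose commanded when the call began, along the tool's axes at that moment; what a row does not reach only later rows make up. A row lasts 1/8 s, in which the tool goes at most 62.5 mm and 10.7 degrees, less where a joint would pass 70% of its speed; a pose out of reach is approached as far as the arm can. A call with a gripper value outside its range is refused whole. The fingers move at their own pace and stop on an object; "squeeze" is the grip in N (left out, the last holds). Time passes only in rows, so rows that repeat a pose let the fingers close. It gives the time, the measured TCP pose, the force and the opening at its end, in the units of the state.
- robot.observe(): the state, without advancing time (a new reading comes with each control period).
- robot.camera(name): name is "scene" or "top" or "wrist"; returns (picture, depth): 420x560x3 uint8, blue, green, red; 420x560 float32, m along the optical axis (not along the pixel's ray), 0 where there is no reading.
- robot.get_calibration(name): a dict with "mtx" (3x3 intrinsics, pixels), "xyz" and "orientation" of the camera in the world. Camera axes: x right, y up, looking along -z (the intrinsics and any distortion apply to the point x, -y, -z); pixel columns grow to the right and rows downward; lengths in m; the calibration is good to about 2 mm. The wrist camera is an equidistant fisheye: a pixel r from the principal point sees the ray r / f radians off the axis. A picture is of the moment at which its call begins: read the wrist's pose just before it. get_calibration takes no time and is no camera call; for the wrist camera it gives the pose at the moment of the call.
- robot.hand_in(): hands the job in, once; it reports no verdict.
The state is a dict: "t": time; "joint_pos": joint angles; "qvel": joint speeds; "effort": joint torques, N m; "ee_pos": TCP position; "tcp_rot": TCP orientation; "ft_force": force on the tool from outside, world axes, zero at the start; "torque": the same for the moment, N m; "gripper_width": finger opening in m.
Only numpy, scipy, OpenCV 4.12 (cv2) and the standard library are available. Lean on these libraries where they do the work, as an engineer would, in place of code of your own. Each camera call takes 0.05 s, during which the arm holds its last target. There are 200 camera calls.

TASK

Check the balance: slide its clear flush draught cover fully open, stand the check weight upright in the middle of the weighing pan, let go of it, then slide the cover fully shut over it. The cover has no handle, so press a fingertip on it and drag it along, but it is thin acrylic: never load it with more than 20 N. Set the weight down gently (the pan must never carry more than 12 N) and leave the things standing round the balance where they are.

Things in the scene. Friction and masses are not known exactly. Their poses are not given: they have to be found in the camera images.
- balance: Carat balance, fixed: white case 144 x 216 mm, display in front, on four levelling feet. Origin on the worktop under the middle of the cover's track; x to its back, y along the track (+y the weighing chamber, -y where the cover parks), z up. Feet are wound out by an unmeasured 0 to 10 mm and it is level only to 1 degree, so all heights on it vary: find them by touch.
- cover (a joint): Draught cover: clear 4 mm acrylic plate, black edge, flat grey finger spot (24 mm) in its middle, 96 (y) x 80 (x) mm, between two metal strips 1.5 mm proud. 0 shut, middle at y = +48 mm; 0.096 m fully open, middle at y = -48 mm. Top 47 to 59 mm above the worktop. Drag 4.5 N; grip of a fingertip about 0.55 to 0.75 of the pressing force. Lies on felt: gives 1 mm per 15 N. Stays where left; cracks over 20 N.
- pan_middle (a point): Point on the worktop under the middle of the weighing pan (x 0, y +48 mm on the balance). Pan: steel disc 51 mm across, top 19 to 31 mm above the worktop, 28 mm below the cover's top; sprung, sinks 1 mm per 2 N, at most 3 mm. It lies in a chamber open 90 (y) x 74 (x) mm when the cover is fully open. Load cell overloads above 12 N.
- check_weight: Check weight: bright nickel, turned, broad head, waist and flared foot; 19 mm across, 20 mm tall, 40 to 70 g, stands on the worktop to the right of the balance. Origin at the centre of its underside, z up its axis. Fits under the shut cover with about 4 mm to spare.
- loupe: Black eye loupe, 39 mm across, 30 mm tall, standing to the right of the balance; leave it alone. Origin at the centre of its underside.
- jar: Small glass jar with black lid, 48 mm across, 63 mm tall, standing behind the balance; leave it alone. Origin at the centre of its underside.
- green_wax: Green wax block, 18 x 26 x 20 mm, lying behind the balance; leave it alone. Origin at the centre of its underside.

How it is judged (in metres and radians):
On the way, in this order (a step that is already met when the one before it is completed fails the run):
1. the cover is fully open (value of joint cover above 0.088 m), for 0.2 s.
2. the check weight stands upright in the middle of the pan, let go, the cover still open (horizontal distance between check_weight and pan_middle below 0.01 m and angle between check_weight's own z axis and vertical below 0.12 rad and z of check_weight in the frame of balance between 0.014 and 0.036 m and contact force between each of the arm, the fingers and check_weight below 0.05 N and linear speed of check_weight below 0.02 m/s and value of joint cover above 0.08 m), for 0.2 s.
At the end, for the whole second after the job is handed in: The cover is shut to within 3 mm of its stop and the check weight stands upright, at rest and let go, within 10 mm of the middle of the pan (value of joint cover below 0.003 m and horizontal distance between check_weight and pan_middle below 0.01 m and angle between check_weight's own z axis and vertical below 0.12 rad and z of check_weight in the frame of balance between 0.014 and 0.036 m and contact force between each of the arm, the fingers and check_weight below 0.05 N and linear speed of check_weight below 0.02 m/s); the robot touches nothing.
It fails at once if the cover is loaded with more than 20 N (contact force between anything else and cover above 20 N).
It fails at once if the pan carries more than 12 N (contact force between anything else and pan above 12 N).
It fails at once if the loupe, jar or wax block is moved by more than 15 mm (distance of any of loupe, jar, green_wax from where it was at the start of the episode above 0.015 m).
It also fails if it takes over 72 s, if anything falls off the work surface, if the arm or the gripper's body presses on something with over 40 N, if the wrist force passes 120 N, or if a joint passes its speed limit or range.

## Working session

There is one attempt and no reset: what is moved stays moved. The work goes in short steps, Python scripts to look and compute and a tool call to move; the robot and the scene stay as the last step left them, time stands still between calls to the robot, and variables do not carry over. Pictures are saved under pics/ and viewed, about 8 in all and at most 12, crops included, and the job is handed in when it is done.

Besides the shell and the picture viewer there is one more tool, called after ">>>" as name(argument=value, ...) on one line, values as JSON. send_rows: Moves the arm, as the interface text tells. Its arguments: {"type":"object","properties":{"motion":{"type":"string"},"squeeze":{"type":"number"}},"required":["motion"]}

```bash
mkdir -p pics; cat > h.py <<'E'
import numpy as np, cv2
from rig import robot
def ray(cal,u,v,fish=False):
    K=np.array(cal['mtx']);R=np.array(cal['orientation']);
    a=(u-K[0,2])/K[0,0];b=(v-K[1,2])/K[1,1]
    if fish:
        r=np.hypot(a,b);s=np.sin(r)/max(r,1e-9);d=np.array([a*s,-b*s,-np.cos(r)])
    else: d=np.array([a,-b,-1.])
    return np.array(cal['xyz']),R@d
def onz(cal,u,v,z,fish=False):
    o,d=ray(cal,u,v,fish);return o+d*(z-o[2])/d[2]
E
python3 - <<'E'
from h import *
s=robot.observe();print(s)
for n in ['scene','top','wrist']:
    c=robot.get_calibration(n);print(n,{k:np.round(v,4).tolist() if not isinstance(v,str) else v for k,v in c.items()})
    p,d=robot.camera(n);cv2.imwrite(f'pics/{n}0.png',p);np.save(f'{n}0.npy',d)
E
```

```text
{'t': 0.0, 'joint_pos': array([ 6.12085154e+01,  1.77061837e+01,  9.36892877e+01,  1.15155937e-03,
        6.87364325e+01, -3.99218240e+00]), 'qvel': array([-0.06175947, -0.05055714,  0.05278387,  0.02988936,  0.10230896,
       -0.09044916]), 'effort': array([ 1.47467499e-04, -4.15252125e+01, -2.76666999e+01, -6.17718706e-05,
        9.97904426e-03, -9.75652029e-06]), 'ee_pos': array([0.26176309, 0.56664484, 0.23003075]), 'tcp_rot': array([[ 9.07779420e-01, -1.12518744e-03,  4.19446371e-01],
       [-4.19447842e-01, -2.00853929e-03,  9.07777216e-01],
       [-1.78945002e-04, -9.99997350e-01, -2.29526807e-03]]), 'ft_force': array([-0.46397213,  0.81176331, -0.34282591]), 'torque': array([-0.01365113, -0.0341838 , -0.00993188]), 'gripper_width': 0.0853509527325796}
scene {'mtx': [[399.5046, 0.0, 277.7747], [0.0, 399.5046, 210.4084], [0.0, 0.0, 1.0]], 'xyz': [0.1156, -0.6088, 0.444], 'orientation': [[0.8635, 0.2244, -0.4517], [-0.5043, 0.3991, -0.7657], [0.0084, 0.889, 0.4578]]}
top {'mtx': [[441.253, 0.0, 287.9533], [0.0, 441.253, 203.0274], [0.0, 0.0, 1.0]], 'xyz': [0.3845, 0.0641, 0.9508], 'orientation': [[-0.003, 0.9901, -0.1406], [-0.9999, -0.005, -0.0142], [-0.0147, 0.1405, 0.99]]}
wrist {'mtx': [[325.1923, 0.0, 277.0691], [0.0, 325.1923, 217.3401], [0.0, 0.0, 1.0]], 'xyz': [0.1939, 0.5987, 0.3723], 'orientation': [[0.4181, -0.8672, -0.2705], [0.9084, 0.3986, 0.1264], [-0.0018, -0.2985, 0.9544]]}
```

View pics/top0.png

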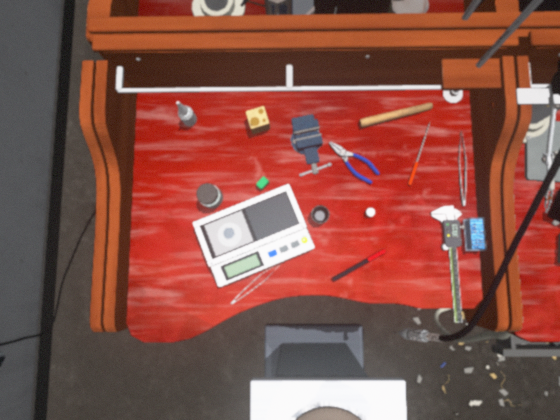

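View pics/wrist0.png

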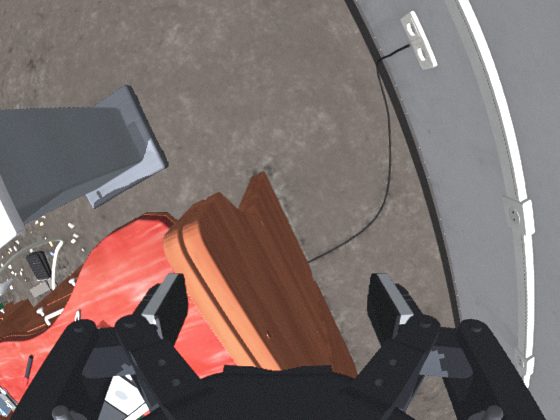

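The top view shows the balance around (253,235), with the cover's spot near (229,233), the loupe at (320,215), the bright weight at (370,212), the jar at (208,195) and the wax at (263,183). In the wrist view the arm is off to the left, above the furniture edge.

```bash
python3 - <<'E'
from h import *
c=robot.get_calibration('top');p=cv2.imread('pics/top0.png');D=np.load('top0.npy')
hsv=cv2.cvtColor(p,cv2.COLOR_BGR2HSV)
m=((hsv[...,1]<60)&(hsv[...,2]>150)).astype(np.uint8)*255
roi=np.zeros_like(m);roi[170:300,180:400]=255;m&=roi
n,l,st,ce=cv2.connectedComponentsWithStats(m)
for i in range(1,n):
    if st[i,4]>15: print(st[i],ce[i], onz(c,*ce[i],.02).round(4))
i=1+np.argmax(st[1:,4]);cn=max(cv2.findContours((l==i).astype(np.uint8),0,2)[0],key=cv2.contourArea)
h=cv2.convexHull(cn);r=cv2.minAreaRect(h)
b=cv2.boxPoints(r);print(r);w=np.array([onz(c,*q,.053) for q in b]);print(w.round(4),np.linalg.norm(np.diff(w,axis=0),axis=1),w.mean(0))
def dz(u,v):
    o,d=ray(c,u,v);return (o+d*D[v,u]).round(4)
for q in [(229,233),(212,238),(205,225),(270,213),(250,225),(370,212),(320,215),(208,190),(263,183),(300,250),(345,230)]: print(q,dz(*q))
cv2.imwrite('pics/crop.png',cv2.resize(p[165:295,175:395],None,fx=3.6,fy=3.6,interpolation=cv2.INTER_CUBIC))
E
```

```text
[300 170  18   6  41] [309.09756098 172.02439024] [0.5837 0.0317 0.02  ]
[ 193  184  122  103 5549] [249.13804289 239.6438998 ] [0.4391 0.1595 0.02  ]
[203 186  18  21  75] [214.68 198.44] [0.5273 0.2341 0.02  ]
[366 208   9   9  67] [369.91044776 211.91044776] [ 0.4967 -0.0963  0.02  ]
[315 211   9   9  66] [319.24242424 215.28787879] [0.49   0.0111 0.02  ]
((252.88290405273438, 235.31312561035156), (71.27136993408203, 106.64253234863281), 67.79651641845703)
[[0.4727 0.2777 0.053 ]
 [0.5555 0.075  0.053 ]
 [0.4194 0.021  0.053 ]
 [0.3397 0.2197 0.053 ]] [0.21887652 0.14646504 0.21414132] [0.44683187 0.14834517 0.053     ]
(229, 233) [0.4509 0.1975 0.0516]
(212, 238) [0.4412 0.2331 0.0463]
(205, 225) [0.468  0.2481 0.0466]
(270, 213) [0.4929 0.1144 0.0414]
(250, 225) [0.4679 0.1555 0.0436]
(370, 212) [ 0.4966 -0.0965  0.0196]
(320, 215) [ 4.93e-01  8.30e-03 -3.00e-04]
(208, 190) [0.539  0.2411 0.0591]
(263, 183) [0.5609 0.131  0.017 ]
(300, 250) [0.4164 0.0526 0.0347]
(345, 230) [ 0.4601 -0.045   0.0006]
```

View pics/crop.png

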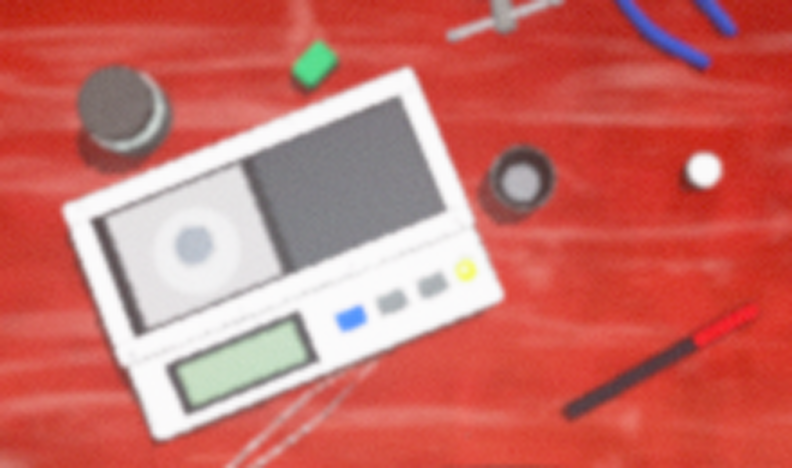

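Crop: the spot is at about (194,245), which is px (229,233). The cover lies shut over the left chamber and the track runs towards upper right. Before crossing the left furniture panel I'll check its height.

```bash
python3 - <<'E'
from h import *
c=robot.get_calibration('top');D=np.load('top0.npy')
for v in (200,260,300,320):
  for u in (88,98,108,118,126,134):
    o,d=ray(c,u,v);print((u,v),(o+d*D[v,u]).round(3),end=' ')
  print()
print(onz(c,370,212,.02),onz(c,228.9,233.05,.053))
E
```

```text
(88, 200) [ 0.65   0.899 -0.804] (98, 200) [0.519 0.467 0.06 ] (108, 200) [0.521 0.453 0.045] (118, 200) [0.519 0.425 0.061] (126, 200) [0.524 0.423 0.023] (134, 200) [ 0.528  0.416 -0.003] 
(88, 260) [ 0.409  0.884 -0.804] (98, 260) [0.397 0.462 0.056] (108, 260) [0.397 0.442 0.054] (118, 260) [0.397 0.424 0.048] (126, 260) [0.398 0.424 0.005] (134, 260) [ 0.398  0.409 -0.001] 
(88, 300) [ 0.253  0.875 -0.805] (98, 300) [0.318 0.456 0.058] (108, 300) [0.318 0.436 0.058] (118, 300) [0.316 0.424 0.038] (126, 300) [ 0.313  0.424 -0.006] (134, 300) [ 0.313  0.405 -0.001] 
(88, 320) [ 0.177  0.869 -0.802] (98, 320) [0.279 0.455 0.057] (108, 320) [0.279 0.434 0.057] (118, 320) [0.276 0.424 0.032] (126, 320) [ 0.271  0.423 -0.007] (134, 320) [ 0.272  0.403 -0.001] 
[ 0.49655269 -0.09643519  0.02      ] [0.45070857 0.19753241 0.053     ]
```

>>> send_rows(motion="0.05 0 -0.036 -8 0;0.1 0 -0.075 -17 0;0.15 0 -0.115 -26 0;0.2 0.01 -0.155 -35 0;0.25 0.03 -0.195 -44 0")

```text
t: 0.78
ee_pos: [0.4046, 0.292, 0.2045]
tcp_rot: [[0.943, 0.002, -0.334], [0.334, 0.001, 0.943], [0.003, -1.0, 0.0]]
ft_force: [0.1, -0.3, -0.1]
gripper_width: 0.0001
```

```bash
cat >> h.py <<'E'
def goto(x,y,z,ang=None):
    "shift in tool axes (measured pose) to a world point, and the turn for tool-z at heading ang"
    s=robot.observe();R=s['tcp_rot'];d=np.array([x,y,z])-s['ee_pos']
    h=np.degrees(np.arctan2(R[1,2],R[0,2]))
    print('t',round(s['t'],2),'pos',s['ee_pos'].round(4),'heading',h.round(2),'F',s['ft_force'].round(2),'w',round(s['gripper_width'],4))
    print('shift',(R.T@d).round(4),'turn',None if ang is None else (h-ang).round(2)); return R
E
python3 -c "
from h import *
print(goto(.4508,.1975,.12,112))"
```

```text
t 0.78 pos [0.4046 0.292  0.2045] heading 109.52 F [ 0.11 -0.3  -0.07] w 0.0001
shift [ 0.0117  0.0845 -0.1045] turn -2.48
[[ 9.42537245e-01  2.44857807e-03 -3.34092122e-01]
 [ 3.34089875e-01  1.28743861e-03  9.42540343e-01]
 [ 2.73800671e-03 -9.99996173e-01  3.95413698e-04]]
```

>>> send_rows(motion="0.006 0.03 -0.05 -1.2 0;0.012 0.06 -0.1 -2.5 0;0.012 0.06 -0.104 -2.5 0;0.012 0.06 -0.104 -2.5 0")

```text
t: 1.27
ee_pos: [0.449, 0.1991, 0.144]
tcp_rot: [[0.93, -0.0, -0.368], [0.368, 0.0, 0.93], [-0.0, -1.0, 0.001]]
ft_force: [1.2, 0.9, 0.3]
gripper_width: -0.0001
```

```bash
python3 - <<'E'
from h import *
import pickle
goto(.4508,.1975,.08,112)
c=robot.get_calibration('wrist');p,d=robot.camera('wrist')
cv2.imwrite('pics/w1.png',p);np.save('w1.npy',d);pickle.dump(c,open('w1.pkl','wb'))
E
```

```text
t 1.27 pos [0.449  0.1991 0.144 ] heading 111.62 F [1.18 0.88 0.32] w -0.0001
shift [ 0.0011  0.064  -0.0022] turn -0.38
```

View pics/w1.png

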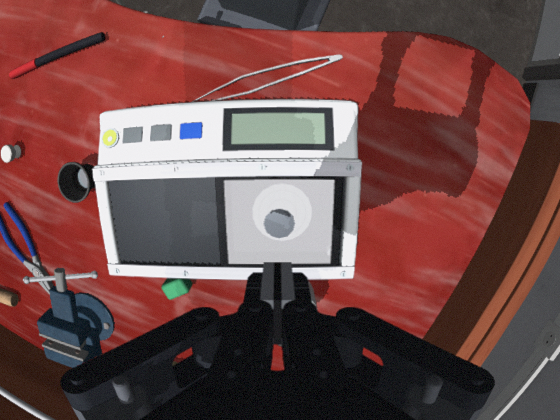

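The wrist view shows the finger spot at about (279,223) with the pan ring under it at (282,212). The strip edges run from (107,178) to (345,176) and from (118,266) to (350,264), and the weight is at (10,153).

```bash
python3 - <<'E'
from h import *
import pickle
c=pickle.load(open('w1.pkl','rb'));p=cv2.imread('pics/w1.png')
P={k:onz(c,*k,.053,True) for k in [(279,223),(107,178),(345,176),(118,266),(350,264),(94,174),(360,174)]}
for k,v in P.items(): print(k,v.round(4))
a=P[(345,176)]-P[(107,178)];b=P[(350,264)]-P[(118,266)]
print([ (np.degrees(np.arctan2(q[1],q[0])),np.linalg.norm(q)) for q in (a,b)])
print('weight',onz(c,10,153,.02,True))
ce=np.mean([P[k] for k in [(107,178),(345,176),(118,266),(350,264)]],axis=0);print(ce)
E
```

```text
(279, 223) [0.4507 0.2008 0.053 ]
(107, 178) [0.4666 0.0594 0.053 ]
(345, 176) [0.3989 0.2325 0.053 ]
(118, 266) [0.5392 0.0858 0.053 ]
(350, 264) [0.462  0.2671 0.053 ]
(94, 174) [0.4676 0.0465 0.053 ]
(360, 174) [0.3931 0.2425 0.053 ]
[(np.float64(111.36821554838974), np.float64(0.18588674609332378)), (np.float64(113.08780117828515), np.float64(0.19705630873547372))]
weight [ 0.49463733 -0.0864893   0.02      ]
[0.46668566 0.16118133 0.053     ]
```

```bash
python3 - <<'E'
from h import *
import pickle
c=pickle.load(open('w1.pkl','rb'));d=np.load('w1.npy')
o,r=ray(c,279,223,True);r/=-(np.array(c['orientation'])[:,2]@r)
dd=d[217:229,273:285];print(np.median(dd),dd.std(),(o+r*np.median(dd)).round(4))
for u,v in [(200,170),(230,272),(180,272),(420,100)]:
    o,r=ray(c,u,v,True);r/=-(np.array(c['orientation'])[:,2]@r);print((u,v),(o+r*np.median(d[v-2:v+3,u-2:u+3])).round(4))
E
```

```text
0.24877393 0.020687023 [0.4516 0.2012 0.05  ]
(200, 170) [0.4345 0.1312 0.0511]
(230, 272) [0.505  0.1797 0.0511]
(180, 272) [0.522  0.1404 0.0509]
(420, 100) [ 0.3086  0.2847 -0.0009]
```

>>> send_rows(motion="0 0.03 0 0 0;0.001 0.06 -0.001 0 0;0.001 0.08 -0.001 -0.4 0;0.001 0.083 -0.001 -0.4 0;0.001 0.084 -0.001 -0.4 0")

```text
t: 1.95
ee_pos: [0.4508, 0.1998, 0.0609]
tcp_rot: [[0.926, 0.002, -0.378], [0.378, 0.001, 0.926], [0.002, -1.0, 0.0]]
ft_force: [0.1, 0.2, 1.2]
gripper_width: 0.0003
```

>>> send_rows(motion="0 0.002 0 0 0;0 0.004 0 0 0;0 0.006 0 0 0;0 0.006 0 0 0")

```text
t: 2.45
ee_pos: [0.4501, 0.1985, 0.0539]
tcp_rot: [[0.927, -0.0, -0.376], [0.376, -0.0, 0.927], [-0.0, -1.0, 0.0]]
ft_force: [1.2, 0.3, -0.7]
gripper_width: 0.0002
```

>>> send_rows(motion="0 0.0005 0 0 0;0 0.001 0 0 0;0 0.001 0 0 0")

```text
t: 2.82
ee_pos: [0.4502, 0.1985, 0.0529]
tcp_rot: [[0.927, -0.0, -0.376], [0.376, -0.0, 0.927], [-0.0, -1.0, -0.0]]
ft_force: [0.1, 0.8, 0.8]
gripper_width: 0.0005
```

>>> send_rows(motion="0 0.0005 0 0 0;0 0.001 0 0 0;0 0.001 0 0 0")

```text
t: 3.2
ee_pos: [0.4501, 0.1986, 0.0519]
tcp_rot: [[0.927, -0.0, -0.376], [0.376, -0.0, 0.927], [-0.0, -1.0, -0.0]]
ft_force: [-0.1, -0.6, -0.4]
gripper_width: -0.0001
```

>>> send_rows(motion="0 0.0004 0 0 0;0 0.0008 0 0 0;0 0.0008 0 0 0")

```text
t: 3.58
ee_pos: [0.4501, 0.1986, 0.0511]
tcp_rot: [[0.927, -0.0, -0.376], [0.376, -0.0, 0.927], [-0.0, -1.0, 0.0]]
ft_force: [0.1, 1.2, 0.6]
gripper_width: -0.0002
```

>>> send_rows(motion="0 0.0004 0 0 0;0 0.0008 0 0 0;0 0.0008 0 0 0")

```text
t: 3.95
ee_pos: [0.4502, 0.1986, 0.0503]
tcp_rot: [[0.927, -0.0, -0.376], [0.376, -0.0, 0.927], [-0.0, -1.0, 0.0]]
ft_force: [-0.7, 0.1, -1.0]
gripper_width: 0.0001
```

>>> send_rows(motion="0 0.0004 0 0 0;0 0.0008 0 0 0;0 0.0008 0 0 0")

```text
t: 4.32
ee_pos: [0.4503, 0.1986, 0.0497]
tcp_rot: [[0.927, 0.0, -0.376], [0.376, 0.0, 0.927], [0.0, -1.0, 0.0]]
ft_force: [-1.1, -0.7, 1.0]
gripper_width: -0.0002
```

>>> send_rows(motion="0 0.0003 0 0 0;0 0.0006 0 0 0;0 0.0006 0 0 0")

```text
t: 4.7
ee_pos: [0.4503, 0.1987, 0.0495]
tcp_rot: [[0.927, -0.0, -0.376], [0.376, 0.0, 0.927], [-0.0, -1.0, 0.0]]
ft_force: [-1.7, -0.6, 6.9]
gripper_width: 0.0
```

>>> send_rows(motion="0 0.0003 0 0 0;0 0.0006 0 0 0;0 0.0006 0 0 0")

```text
t: 5.08
ee_pos: [0.4503, 0.1987, 0.0492]
tcp_rot: [[0.927, -0.0, -0.376], [0.376, -0.0, 0.927], [-0.0, -1.0, 0.0]]
ft_force: [-1.9, -1.1, 8.3]
gripper_width: 0.0002
```

>>> send_rows(motion="0 0.0003 0 0 0;0 0.0006 0 0 0;0 0.0006 0 0 0")

```text
t: 5.45
ee_pos: [0.4504, 0.1987, 0.049]
tcp_rot: [[0.927, -0.0, -0.376], [0.376, -0.0, 0.927], [-0.0, -1.0, 0.0]]
ft_force: [-3.8, 0.2, 12.7]
gripper_width: 0.0003
```

>>> send_rows(motion="0 0 -0.002 0 0;0 0 -0.005 0 0;0 0 -0.008 0 0;0 0 -0.011 0 0;0 0 -0.012 0 0")

```text
t: 6.08
ee_pos: [0.4544, 0.1885, 0.049]
tcp_rot: [[0.927, -0.001, -0.375], [0.375, 0.002, 0.927], [-0.0, -1.0, 0.002]]
ft_force: [-4.9, 2.2, 12.0]
gripper_width: 0.0002
```

>>> send_rows(motion="0 0 -0.003 0 0;0 0 -0.006 0 0;0 0 -0.009 0 0;0 0 -0.012 0 0;0 0 -0.015 0 0")

```text
t: 6.7
ee_pos: [0.46, 0.1746, 0.0489]
tcp_rot: [[0.927, -0.001, -0.375], [0.375, 0.002, 0.927], [-0.001, -1.0, 0.002]]
ft_force: [-5.0, 3.4, 10.9]
gripper_width: 0.0
```

```bash
python3 - <<'E'
from h import *
goto(.4508,.1975,.049,112)
p,d=robot.camera('wrist')
cv2.imwrite('pics/w2.png',p[120:330,60:420])
E
```

```text
t 6.7 pos [0.46   0.1746 0.0489] heading 112.04 F [-4.98  3.39 10.87] w 0.0
shift [ 0.0001 -0.      0.0246] turn 0.04
```

View pics/w2.png

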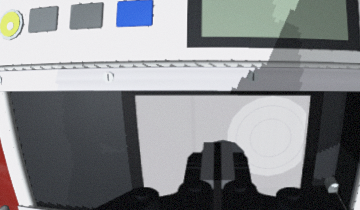

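The cover is following: its dark edge has left the chamber's right wall, and the pan now shows off to one side at crop (268,137).

>>> send_rows(motion="0 0.0001 -0.004 0 0;0 0.0001 -0.008 0 0;0 0.0002 -0.012 0 0;0 0.0002 -0.016 0 0;0 0.0002 -0.02 0 0")

```text
t: 7.38
ee_pos: [0.4675, 0.156, 0.0488]
tcp_rot: [[0.927, -0.001, -0.375], [0.375, 0.002, 0.927], [-0.001, -1.0, 0.002]]
ft_force: [-5.1, 2.7, 11.1]
gripper_width: 0.0001
```

>>> send_rows(motion="0 0.0001 -0.004 0 0;0 0.0001 -0.008 0 0;0 0.0002 -0.012 0 0;0 0.0002 -0.016 0 0;0 0.0002 -0.02 0 0")

```text
t: 8.0
ee_pos: [0.475, 0.1375, 0.0486]
tcp_rot: [[0.927, -0.002, -0.375], [0.375, 0.002, 0.927], [-0.001, -1.0, 0.002]]
ft_force: [-4.9, 3.0, 12.4]
gripper_width: 0.0
```

>>> send_rows(motion="0 0 -0.004 0 0;0 0 -0.008 0 0;0 0 -0.012 0 0;0 0 -0.016 0 0;0 0 -0.02 0 0")

```text
t: 8.62
ee_pos: [0.4825, 0.1189, 0.0485]
tcp_rot: [[0.927, -0.002, -0.375], [0.375, 0.002, 0.927], [-0.001, -1.0, 0.002]]
ft_force: [-5.5, 2.6, 11.8]
gripper_width: 0.0001
```

>>> send_rows(motion="0 0 -0.004 0 0;0 0 -0.008 0 0;0 0 -0.011 0 0;0 0 -0.014 0 0;0 0 -0.016 0 0")

```text
t: 9.25
ee_pos: [0.4892, 0.1052, 0.0486]
tcp_rot: [[0.927, 0.0, -0.374], [0.374, 0.004, 0.927], [0.002, -1.0, 0.003]]
ft_force: [-3.3, 7.7, 10.6]
gripper_width: 0.0
```

>>> send_rows(motion="0 -0.002 0.002 0 0;0 -0.01 0.002 0 0;0 -0.04 0 0 0;0 -0.08 0 0 0.5;-0.02 -0.08 -0.05 0 0.5")

```text
t: 9.88
ee_pos: [0.4931, 0.0508, 0.1312]
tcp_rot: [[0.924, 0.009, -0.381], [0.381, 0.001, 0.925], [0.009, -1.0, -0.003]]
ft_force: [-0.2, -0.5, -0.6]
gripper_width: 0.0357
```

>>> send_rows(motion="-0.016 0 -0.045 0 0.5;-0.032 0 -0.09 0 0.5;-0.047 0 -0.12 0 0.5;-0.047 0 -0.12 0 0.5")

```text
t: 10.38
ee_pos: [0.4907, -0.0817, 0.1274]
tcp_rot: [[0.928, 0.0, -0.373], [0.373, -0.001, 0.928], [0.0, -1.0, -0.001]]
ft_force: [-0.3, -0.4, -0.3]
gripper_width: 0.0427
```

```bash
python3 - <<'E'
from h import *
import pickle
goto(.4965,-.095,.1,112)
c=robot.get_calibration('wrist');p,d=robot.camera('wrist')
cv2.imwrite('pics/w3.png',p);np.save('w3.npy',d);pickle.dump(c,open('w3.pkl','wb'))
E
```

```text
t 10.38 pos [ 0.4907 -0.0817  0.1274] heading 111.88 F [-0.28 -0.39 -0.31] w 0.0427
shift [ 0.0004  0.0275 -0.0145] turn -0.12
```

View pics/w3.png

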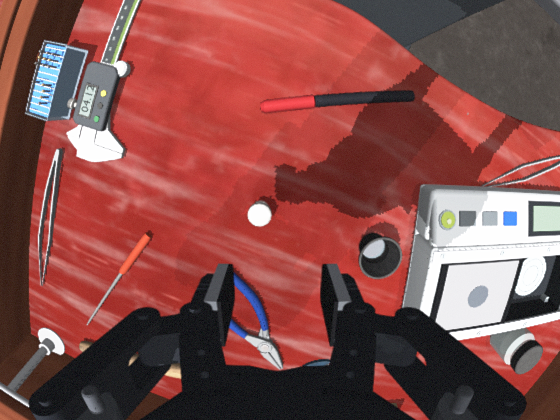

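The cover is parked, with its spot at (478,296), and the pan is exposed at (530,275). The weight's head is at about (260,213), the loupe at (380,252).

```bash
python3 - <<'E'
from h import *
import pickle
c=pickle.load(open('w3.pkl','rb'));p=cv2.imread('pics/w3.png')
hsv=cv2.cvtColor(p,cv2.COLOR_BGR2HSV);m=((hsv[...,1]<70)&(hsv[...,2]>140)).astype(np.uint8);r=m*0;r[190:240,235:285]=1;m&=r
n,l,st,ce=cv2.connectedComponentsWithStats(m);i=1+np.argmax(st[1:,4]);print(st[i],ce[i])
u,v=ce[i]
for z in (.01,.015,.02): print(z,onz(c,u,v,z,True).round(4))
# check pan and spot
print('spot',onz(c,478,296,.0485,True).round(4),'pan',onz(c,530,275,.022,True).round(4))
w=onz(c,u,v,.016,True);goto(w[0],w[1],.1,112)
E
```

```text
[248 203  24  23 426] [259.00469484 214.41079812]
0.01 [ 0.4997 -0.095   0.01  ]
0.015 [ 0.4982 -0.0953  0.015 ]
0.02 [ 0.4967 -0.0956  0.02  ]
spot [0.4865 0.1155 0.0485] pan [0.4504 0.2023 0.022 ]
t 10.43 pos [ 0.4906 -0.0804  0.1273] heading 111.95 F [0.59 0.65 0.69] w 0.0427
shift [ 0.0012  0.0273 -0.0166] turn -0.05
```

>>> send_rows(motion="0 0.03 -0.0165 0 0.5;0 0.06 -0.0165 0 0.5;0 0.08 -0.0165 0 0.5;0 0.09 -0.0165 0 0.5;0 0.09 -0.0165 0 0.5")

```text
t: 11.05
ee_pos: [0.4965, -0.0939, 0.0368]
tcp_rot: [[0.926, -0.002, -0.377], [0.377, 0.001, 0.926], [-0.001, -1.0, 0.001]]
ft_force: [-0.1, 1.5, 0.2]
gripper_width: 0.0429
```

```bash
python3 -c "
from h import *
goto(.4968,-.096,.008,112)"
```

```text
t 11.05 pos [ 0.4965 -0.0939  0.0368] heading 112.16 F [-0.15  1.46  0.17] w 0.0429
shift [-0.0005  0.0288 -0.002 ] turn 0.16
```

>>> send_rows(motion="0 0.01 -0.002 0 0.5;0 0.02 -0.002 0 0.5;0 0.0295 -0.002 0 0.5;0 0.0295 -0.002 0 0.5;0 0.0295 -0.002 0 0.35", squeeze=25)

```text
t: 11.68
ee_pos: [0.4978, -0.0967, 0.0078]
tcp_rot: [[0.927, -0.0, -0.376], [0.376, 0.0, 0.927], [-0.0, -1.0, 0.0]]
ft_force: [0.7, 0.5, 0.2]
gripper_width: 0.0301
```

>>> send_rows(motion="0 0 0 0 0.28;0 0 0 0 0.24;0 0 0 0 0.2;0 0 0 0 0.1;0 0 0 0 0.1")

```text
t: 12.3
ee_pos: [0.498, -0.0967, 0.0081]
tcp_rot: [[0.927, 0.0, -0.376], [0.376, -0.0, 0.927], [0.0, -1.0, -0.0]]
ft_force: [-0.6, 0.5, 3.0]
gripper_width: 0.017
```

>>> send_rows(motion="0 0 0 0 0.1;0 -0.01 0 0 0.1;0 -0.04 0 0 0.1;0 -0.09 0 0 0.1;0 -0.09 0 0 0.1")

```text
t: 12.92
ee_pos: [0.5017, -0.0979, 0.1022]
tcp_rot: [[0.926, 0.009, -0.376], [0.376, -0.003, 0.926], [0.008, -1.0, -0.006]]
ft_force: [0.5, 0.3, -1.2]
gripper_width: 0.0169
```

```bash
python3 - <<'E'
from h import *
goto(.4508,.1985,.12,112)
c=robot.get_calibration('scene')
p,d=robot.camera('scene')
X=robot.observe()['ee_pos'];R=np.array(c['orientation']);q=R.T@(X-c['xyz']);K=c['mtx']
u=int(K[0][2]+K[0][0]*q[0]/-q[2]);v=int(K[1][2]-K[1][1]*q[1]/-q[2]);print(u,v)
a=p[max(v-45,0):v+45,u-60:u+60];b,_=robot.camera('wrist')
a=cv2.resize(a,(560,420),interpolation=cv2.INTER_CUBIC);b=cv2.resize(b[200:370,190:370],(240,420))
cv2.imwrite('pics/g.png',np.hstack([a,b]))
E
```

```text
t 12.93 pos [ 0.5017 -0.0979  0.1022] heading 112.11 F [ 0.53  0.26 -1.23] w 0.0169
shift [ 0.0645 -0.0191  0.2936] turn 0.11
316 218
```

View pics/g.png

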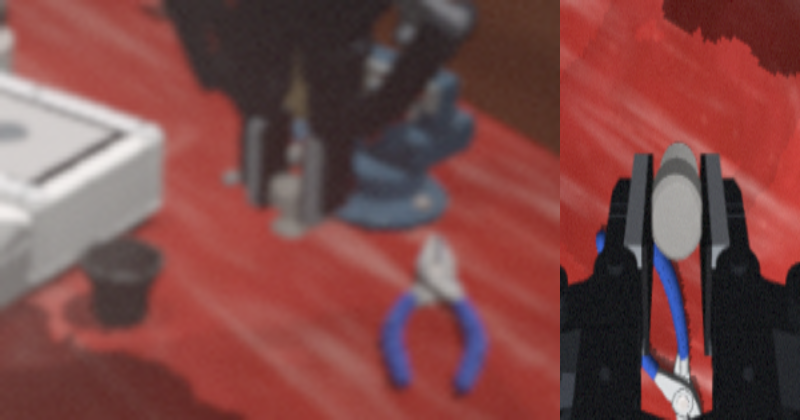

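The weight hangs upright between the pads, gripped at the head with its foot about 8 mm below the tips. Next I carry it over the pan.

>>> send_rows(motion="0.006 0 0.03 0 0.1;0.016 0 0.075 0 0.1;0.027 0 0.125 0 0.1;0.038 0 0.175 0 0.1;0.049 0 0.225 0 0.1")

```text
t: 13.65
ee_pos: [0.4563, 0.1313, 0.0959]
tcp_rot: [[0.927, -0.004, -0.376], [0.376, -0.001, 0.927], [-0.004, -1.0, 0.001]]
ft_force: [0.3, -0.9, -0.7]
gripper_width: 0.0171
```

>>> send_rows(motion="0.008 0 0.035 0 0.1;0.013 0 0.06 0 0.1;0.016 0 0.07 0 0.1;0.016 0 0.07 0 0.1;0.016 0 0.07 0 0.1")

```text
t: 14.28
ee_pos: [0.4468, 0.2001, 0.0973]
tcp_rot: [[0.927, -0.001, -0.376], [0.376, -0.001, 0.927], [-0.001, -1.0, -0.0]]
ft_force: [-0.1, -0.1, 0.1]
gripper_width: 0.0175
```

```bash
python3 - <<'E'
from h import *
import pickle
goto(.4508,.1985,.05,112)
c=robot.get_calibration('wrist');p,d=robot.camera('wrist')
pickle.dump(c,open('w4.pkl','wb'));cv2.imwrite('pics/w4f.png',p)
cv2.imwrite('pics/w4.png',cv2.resize(p[130:310,170:390],None,fx=3,fy=3))
E
```

```text
t 14.28 pos [0.4468 0.2001 0.0973] heading 112.06 F [-0.09 -0.09  0.13] w 0.0175
shift [ 0.0031  0.0473 -0.003 ] turn 0.06
```

View pics/w4.png

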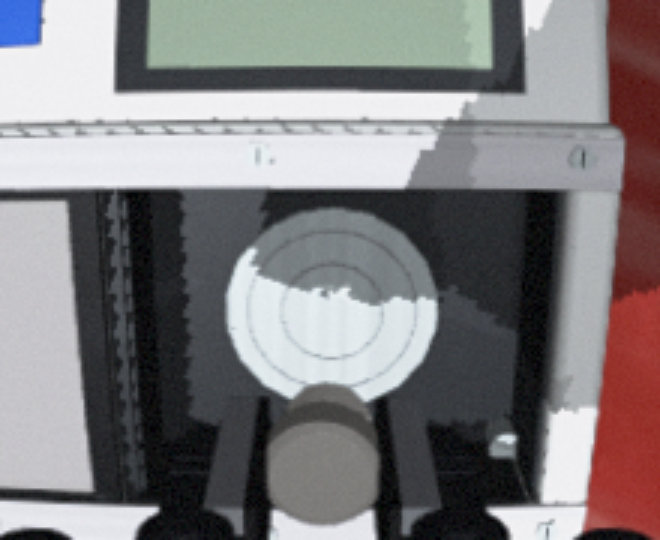

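The pan's rings are centred at crop (332,310). The held weight's head is centred at (323,472) and the chamber is fully uncovered.

```bash
python3 - <<'E'
from h import *
import pickle
c=pickle.load(open('w4.pkl','rb'))
f=lambda u,v:(170+u/3,130+v/3)
pan=onz(c,*f(332,310),.022,True);w=onz(c,*f(323,472),.109,True)
print('pan',pan.round(4),'weight head',w.round(4),'dia',np.linalg.norm(onz(c,*f(226,310),.022,True)-onz(c,*f(438,310),.022,True)))
s=robot.observe();R=s['tcp_rot'];print(s['ee_pos'],'weight in tool',(R.T@(w-s['ee_pos'])).round(4),'shift weight->pan',(R.T@(pan-w)).round(4))
E
```

```text
pan [0.4503 0.2036 0.022 ] weight head [0.4461 0.1995 0.109 ] dia 0.050530611012251946
[0.44699227 0.2000783  0.09748017] weight in tool [-0.001  -0.0115 -0.0003] shift weight->pan [0.0055 0.087  0.0023]
```

>>> send_rows(motion="0.004 0.01 0.0005 0 0.1;0.004 0.03 0.0005 0 0.1;0.004 0.05 0.0005 0 0.1;0.004 0.06 0.0005 0 0.1;0.004 0.062 0.0005 0 0.1")

```text
t: 14.95
ee_pos: [0.4501, 0.2026, 0.035]
tcp_rot: [[0.927, -0.002, -0.376], [0.376, -0.001, 0.927], [-0.002, -1.0, 0.0]]
ft_force: [0.4, -0.1, 0.2]
gripper_width: 0.0171
```

>>> send_rows(motion="0 0.0005 0 0 0.1;0 0.0015 0 0 0.1;0 0.0025 0 0 0.1;0 0.0025 0 0 0.1")

```text
t: 15.45
ee_pos: [0.4507, 0.2031, 0.0336]
tcp_rot: [[0.927, 0.0, -0.376], [0.376, 0.0, 0.927], [0.0, -1.0, -0.0]]
ft_force: [0.9, 0.4, -0.3]
gripper_width: 0.0171
```

>>> send_rows(motion="0 0.0005 -0.0008 0 0.1;0 0.001 -0.0015 0 0.1;0 0.0015 -0.0015 0 0.1;0 0.0015 -0.0015 0 0.1")

```text
t: 15.95
ee_pos: [0.4511, 0.2016, 0.0318]
tcp_rot: [[0.927, -0.0, -0.376], [0.376, -0.0, 0.927], [-0.0, -1.0, 0.0]]
ft_force: [-0.2, -0.1, -1.2]
gripper_width: 0.0169
```

>>> send_rows(motion="0 0.0005 0 0 0.1;0 0.001 0 0 0.1;0 0.001 0 0 0.1;0 0.001 0 0 0.1")

```text
t: 16.45
ee_pos: [0.4511, 0.2017, 0.0308]
tcp_rot: [[0.927, -0.0, -0.376], [0.376, -0.0, 0.927], [-0.0, -1.0, 0.0]]
ft_force: [0.2, -0.5, -1.3]
gripper_width: 0.0166
```

>>> send_rows(motion="0 0.0005 0 0 0.1;0 0.001 0 0 0.1;0 0.001 0 0 0.1;0 0.001 0 0 0.1")

```text
t: 16.95
ee_pos: [0.4511, 0.2016, 0.0298]
tcp_rot: [[0.927, -0.0, -0.376], [0.376, -0.0, 0.927], [-0.0, -1.0, -0.0]]
ft_force: [-0.8, 0.2, 0.1]
gripper_width: 0.0166
```

>>> send_rows(motion="0 0.0005 0 0 0.1;0 0.001 0 0 0.1;0 0.001 0 0 0.1;0 0.001 0 0 0.1")

```text
t: 17.45
ee_pos: [0.4512, 0.2017, 0.0289]
tcp_rot: [[0.926, 0.0, -0.376], [0.376, 0.0, 0.926], [0.0, -1.0, -0.0]]
ft_force: [-0.5, 0.1, 1.8]
gripper_width: 0.0172
```

>>> send_rows(motion="0 0.0003 0 0 0.1;0 0.0005 0 0 0.1;0 0.0005 0 0 0.1;0 0.0005 0 0 0.1")

```text
t: 17.95
ee_pos: [0.4512, 0.2017, 0.0284]
tcp_rot: [[0.927, 0.0, -0.376], [0.376, 0.0, 0.927], [0.0, -1.0, 0.0]]
ft_force: [-0.8, -0.3, 1.8]
gripper_width: 0.017
```

>>> send_rows(motion="0 -0.0003 0 0 0.2;0 -0.0005 0 0 0.22;0 -0.0005 0 0 0.26;0 -0.0005 0 0 0.32;0 -0.0005 0 0 0.4")

```text
t: 18.58
ee_pos: [0.451, 0.2016, 0.0287]
tcp_rot: [[0.927, -0.0, -0.376], [0.376, -0.0, 0.927], [-0.0, -1.0, -0.0]]
ft_force: [-0.4, -0.3, -0.3]
gripper_width: 0.0344
```

>>> send_rows(motion="0 0 0 0 0.4;0 -0.005 0 0 0.4;0 -0.02 0 0 0.4;0 -0.06 0 0 0.4;0 -0.1 0 0 0.4")

```text
t: 19.2
ee_pos: [0.4511, 0.2016, 0.1307]
tcp_rot: [[0.926, 0.0, -0.376], [0.376, 0.0, 0.926], [0.0, -1.0, -0.0]]
ft_force: [0.3, 0.4, 0.5]
gripper_width: 0.0341
```

```bash
python3 - <<'E'
from h import *
import pickle
goto(.4868,.1095,.07,112)
c=robot.get_calibration('wrist');p,d=robot.camera('wrist')
pickle.dump(c,open('w5.pkl','wb'));cv2.imwrite('pics/w5f.png',p)
cv2.imwrite('pics/w5.png',cv2.resize(p[130:310,130:390],None,fx=3,fy=3))
E
```

```text
t 19.2 pos [0.4511 0.2016 0.1307] heading 112.1 F [0.26 0.35 0.55] w 0.0341
shift [-0.0016  0.0607 -0.0988] turn 0.1
```

View pics/w5.png

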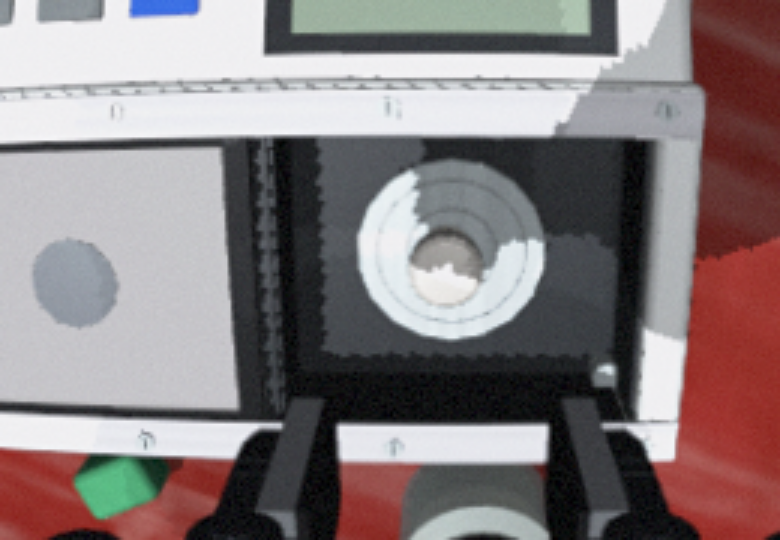

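The weight stands upright on the pan: its head is at crop (446,268), the pan's centre at (451,249), and the cover's spot at (75,282).

```bash
python3 - <<'E'
from h import *
import pickle
c=pickle.load(open('w5.pkl','rb'))
f=lambda u,v:(130+u/3,130+v/3)
pan=onz(c,*f(451,249),.0218,True);w=onz(c,*f(446,268),.0415,True);sp=onz(c,*f(75,282),.0495,True)
print(pan,w,sp,np.linalg.norm((pan-w)[:2]),'spot-pan',np.linalg.norm((sp-pan)[:2]))
goto(sp[0],sp[1],.06,112)
E
```

```text
[0.45000968 0.20341754 0.0218    ] [0.44967011 0.20171907 0.0415    ] [0.48630647 0.11511434 0.0495    ] 0.0017320833202565057 spot-pan 0.09547205041679951
t 19.25 pos [0.4552 0.2032 0.1364] heading 112.11 F [1.09 0.34 2.73] w 0.034
shift [-0.0051  0.0764 -0.0932] turn 0.11
```

>>> send_rows(motion="0 0 -0.04 0 0;0 0.01 -0.08 0 0;-0.0007 0.05 -0.097 0 0;-0.0007 0.07 -0.097 0 0;-0.0007 0.073 -0.097 0 0")

```text
t: 19.88
ee_pos: [0.4859, 0.1111, 0.0552]
tcp_rot: [[0.927, -0.002, -0.376], [0.376, -0.0, 0.927], [-0.002, -1.0, 0.001]]
ft_force: [1.3, -0.7, 0.4]
gripper_width: -0.0001
```

```bash
python3 -c "
from h import *
goto(.4866,.112,.051,112)"
```

```text
t 19.88 pos [0.4859 0.1111 0.0552] heading 112.06 F [ 1.28 -0.67  0.44] w -0.0001
shift [0.001  0.0042 0.0006] turn 0.06
```

>>> send_rows(motion="0 0.001 0 0 0;0 0.002 0 0 0;0 0.003 0 0 0;0 0.004 0 0 0;0 0.004 0 0 0")

```text
t: 20.5
ee_pos: [0.4869, 0.1116, 0.0519]
tcp_rot: [[0.926, 0.0, -0.376], [0.376, 0.0, 0.926], [0.0, -1.0, -0.0]]
ft_force: [-0.3, -0.8, 0.5]
gripper_width: 0.0001
```

>>> send_rows(motion="0 0.0004 0 0 0;0 0.0008 0 0 0;0 0.001 0 0 0;0 0.001 0 0 0")

```text
t: 21.0
ee_pos: [0.4869, 0.1115, 0.0508]
tcp_rot: [[0.927, -0.0, -0.376], [0.376, -0.0, 0.927], [-0.0, -1.0, 0.0]]
ft_force: [0.7, -0.6, 0.5]
gripper_width: 0.0004
```

>>> send_rows(motion="0 0.0004 0 0 0;0 0.0008 0 0 0;0 0.001 0 0 0;0 0.001 0 0 0")

```text
t: 21.5
ee_pos: [0.487, 0.1115, 0.0498]
tcp_rot: [[0.926, -0.0, -0.376], [0.376, -0.0, 0.926], [-0.0, -1.0, -0.0]]
ft_force: [-0.1, 0.4, 0.1]
gripper_width: -0.0002
```

>>> send_rows(motion="0 0.0003 0 0 0;0 0.0006 0 0 0;0 0.0008 0 0 0;0 0.0008 0 0 0")

```text
t: 22.0
ee_pos: [0.487, 0.1115, 0.0492]
tcp_rot: [[0.927, 0.0, -0.376], [0.376, 0.0, 0.927], [0.0, -1.0, -0.0]]
ft_force: [-0.1, -0.5, 2.5]
gripper_width: -0.0
```

>>> send_rows(motion="0 0.0003 0 0 0;0 0.0006 0 0 0;0 0.0006 0 0 0;0 0.0006 0 0 0")

```text
t: 22.5
ee_pos: [0.4871, 0.1115, 0.0489]
tcp_rot: [[0.926, 0.0, -0.376], [0.376, -0.0, 0.926], [0.0, -1.0, -0.0]]
ft_force: [-1.7, -0.4, 5.5]
gripper_width: -0.0003
```

>>> send_rows(motion="0 0.0003 0 0 0;0 0.0006 0 0 0;0 0.0009 0 0 0;0 0.0009 0 0 0")

```text
t: 23.0
ee_pos: [0.4871, 0.1115, 0.0485]
tcp_rot: [[0.926, -0.0, -0.376], [0.376, -0.0, 0.926], [-0.0, -1.0, -0.0]]
ft_force: [-2.9, -0.8, 9.7]
gripper_width: 0.0
```

>>> send_rows(motion="0 0.0003 0 0 0;0 0.0005 0 0 0;0 0.0005 0.003 0 0;0 0.0005 0.006 0 0;0 0.0005 0.01 0 0")

```text
t: 23.62
ee_pos: [0.4841, 0.1194, 0.0484]
tcp_rot: [[0.926, 0.001, -0.378], [0.378, -0.003, 0.926], [-0.0, -1.0, -0.003]]
ft_force: [-2.5, -6.1, 11.8]
gripper_width: 0.0002
```

>>> send_rows(motion="0 0 0.004 0 0;0 0 0.008 0 0;0 0 0.012 0 0;0 -0.0001 0.016 0 0;0 -0.0001 0.02 0 0")

```text
t: 24.25
ee_pos: [0.4765, 0.1381, 0.0485]
tcp_rot: [[0.926, 0.001, -0.378], [0.378, -0.003, 0.926], [-0.0, -1.0, -0.003]]
ft_force: [-2.7, -6.7, 11.4]
gripper_width: 0.0002
```

>>> send_rows(motion="-0.0002 0 0.004 0 0;-0.0004 0 0.008 0 0;-0.0005 0 0.012 0 0;-0.0005 -0.0001 0.016 0 0;-0.0005 -0.0001 0.02 0 0")

```text
t: 24.88
ee_pos: [0.469, 0.1566, 0.0486]
tcp_rot: [[0.926, 0.002, -0.378], [0.378, -0.002, 0.926], [0.001, -1.0, -0.003]]
ft_force: [-1.1, -6.1, 10.7]
gripper_width: 0.0002
```

>>> send_rows(motion="-0.0002 0 0.004 0 0;-0.0004 0 0.008 0 0;-0.0006 0 0.012 0 0;-0.0006 0 0.016 0 0;-0.0006 0 0.02 0 0")

```text
t: 25.5
ee_pos: [0.4615, 0.1752, 0.0487]
tcp_rot: [[0.926, 0.003, -0.377], [0.377, -0.002, 0.926], [0.002, -1.0, -0.003]]
ft_force: [-0.3, -5.4, 9.4]
gripper_width: 0.0
```

>>> send_rows(motion="0 0.0002 0.003 0 0;0 0.0003 0.007 0 0;0 0.0003 0.011 0 0;0 0.0003 0.015 0 0;0 0.0003 0.019 0 0")

```text
t: 26.12
ee_pos: [0.4543, 0.1929, 0.0486]
tcp_rot: [[0.926, 0.003, -0.377], [0.377, -0.001, 0.926], [0.002, -1.0, -0.003]]
ft_force: [-1.1, -6.1, 10.6]
gripper_width: -0.0001
```

>>> send_rows(motion="0 0.0001 0.003 0 0;0 0.0001 0.006 0 0;0 0.0001 0.009 0 0;0 0.0001 0.012 0 0;0 0.0001 0.014 0 0")

```text
t: 26.75
ee_pos: [0.4501, 0.2054, 0.0486]
tcp_rot: [[0.926, 0.005, -0.378], [0.378, -0.002, 0.926], [0.004, -1.0, -0.004]]
ft_force: [3.2, -7.6, 9.0]
gripper_width: -0.0002
```

>>> send_rows(motion="0 0.0002 0.001 0 0;0 0.0002 0.003 0 0;0 0.0002 0.005 0 0;0 0.0002 0.005 0 0")

```text
t: 27.25
ee_pos: [0.4487, 0.2104, 0.0486]
tcp_rot: [[0.926, 0.006, -0.378], [0.378, -0.001, 0.926], [0.005, -1.0, -0.004]]
ft_force: [1.9, -6.8, 8.9]
gripper_width: 0.0001
```

>>> send_rows(motion="0 -0.002 0 0 0;0 -0.01 0 0 0;0 -0.05 0 0 0;0 -0.09 -0.01 0 0;0 -0.09 -0.01 0 0")

```text
t: 27.88
ee_pos: [0.4517, 0.2028, 0.1399]
tcp_rot: [[0.927, 0.007, -0.376], [0.376, 0.003, 0.927], [0.007, -1.0, -0.0]]
ft_force: [-0.2, -0.8, -0.7]
gripper_width: -0.0001
```

```bash
python3 - <<'E'
from h import *
import pickle
goto(.4508,.1985,.05,112)
c=robot.get_calibration('wrist');p,d=robot.camera('wrist')
pickle.dump(c,open('w6.pkl','wb'));cv2.imwrite('pics/w6f.png',p)
cv2.imwrite('pics/w6.png',cv2.resize(p[130:310,130:390],None,fx=3,fy=3))
E
```

```text
t 27.88 pos [0.4517 0.2028 0.1399] heading 112.08 F [-0.16 -0.84 -0.72] w -0.0001
shift [-0.0032  0.0899 -0.0037] turn 0.08
```

View pics/w6.png

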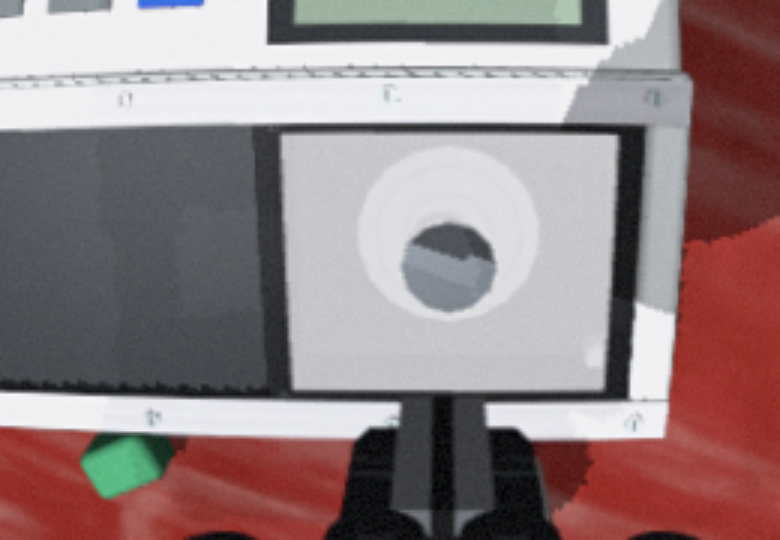

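The cover's black edge now meets the chamber's right wall at (645,127) to (630,398). The spot, at (448,267), lies over the pan at (448,234). I'll compare this numerically with the initial view.

```bash
python3 - <<'E'
from h import *
import pickle
yb=np.array([-.375,.927,0])
def spot(pic,cal,box):
    c=pickle.load(open(cal,'rb'));p=cv2.imread(pic);h=cv2.cvtColor(p,cv2.COLOR_BGR2HSV)
    m=((h[...,2]<185)&(h[...,2]>60)).astype(np.uint8);r=m*0;x0,y0,x1,y1=box;r[y0:y1,x0:x1]=1;m&=r
    n,l,st,ce=cv2.connectedComponentsWithStats(m);i=1+np.argmax(st[1:,4]);u,v=ce[i]
    w=onz(c,u,v,.0499,True);print(pic,st[i],(u,v),w.round(4),'y_b',(w@yb).round(4))
    # bright->dark->white edge along row: cover right edge
    for row in (int(v)-25,int(v)+20):
        g=cv2.cvtColor(p,cv2.COLOR_BGR2GRAY)[row,300:370].astype(int);dk=np.where(g<90)[0]+300
        if len(dk): print('  row',row,'dark',dk.min(),dk.max(),[ (onz(c,k,row,.0499,True)@yb).round(4) for k in (dk.min(),dk.max())])
spot('pics/w1.png','w1.pkl',(262,206,298,240));spot('pics/w6f.png','w6.pkl',(262,203,298,237))
E
```

```text
pics/w1.png [264 209  31  29 704] (np.float64(279.06534090909093), np.float64(222.8806818181818)) [0.4515 0.2012 0.0499] y_b 0.0172
  row 197 dark 334 369 [np.float64(0.0588), np.float64(0.0864)]
  row 242 dark 332 369 [np.float64(0.0589), np.float64(0.0895)]
pics/w6f.png [264 204  32  30 734] (np.float64(279.27929155313353), np.float64(218.39373297002726)) [0.4503 0.2034 0.0499] y_b 0.0197
  row 193 dark 336 369 [np.float64(0.0615), np.float64(0.087)]
  row 238 dark 333 369 [np.float64(0.0612), np.float64(0.0903)]
```

```bash
python3 -c "
from rig import robot
print(robot.hand_in(), robot.observe()['ft_force'])"
```

```text
the job is handed in; nothing more can be done
the job is handed in; nothing more can be done
```

I opened the cover, stood the check weight on the pan, let go, dragged the cover shut and handed the job in. It took about 28 s of the 72 s; no verdict was reported.

- **Cover opening:** I dragged it with a closed fingertip at about 11–13 N until the drag force rose at the stop. Afterwards the camera put the finger spot about 95 mm from the pan middle, against 96 mm expected for fully open.
- **Weight:** I gripped it at 25 N and set it down at roughly 2–3 N on the pan. The wrist picture after release showed it upright, about 1.7 mm from the pan middle.
- **Cover closing:** I dragged it at about 9–12 N until the drag rose from about 5 N to about 8 N and the finger slipped, so it was at the stop. In the last picture the cover's edge meets the chamber wall and the arm is clear.
- **Camera disagreements:** The top and wrist cameras differed by up to 6 mm on where the pan is along y; I placed the weight from a value between them. The last spot reading was 2.5 mm further towards shut than at the start, which I put down to the arm still settling.
- **Not checked at the end:** The finger spot hides the weight under the shut cover, so I could not see that it is still upright. The closing drag showed no sign that the cover had hit it. I also did not re-measure the loupe, jar or wax block; the arm never touched them as far as the forces and pictures show.

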